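# Scrub out the jug leaning in the dish drainer

### The arm

A 6-joint arm with a two-finger parallel gripper is mounted at the origin on the work surface. World frame = base frame: x ahead of the robot, y to its left, z up, the work surface at z = 0. Lengths are in m, angles in rad, forces in N, time in s.
With the tool pointing down it reaches from about 0.425 to 1.125 m from the base axis. Payload 14.9 kg.
Tool frame: the origin (TCP) lies on the centre line of the jaws, within the pads' length; the fingertips stand 8 mm ahead of it and the grasp point (between the pads) lies 11 mm behind it; z points along the fingers, y is the line along which they close (so a half turn about z gives the same grasp; the last joint's range is limited). The gripper opens to 91 mm and grips with 3 to 60 N. Pads are 32 mm wide; open, the fingers measure 118 mm over their backs; the gripper's body (76 mm by 178 mm) begins 60 mm behind the grasp point.
Start: joints at [-1.251, 0.379, 1.734, -0, 1.028, -0.033], TCP at [0.242, -0.657, 0.222] pointing down, gripper open.
Joint ranges: [-2.77, 2.77], [-0.74, 2.19], [0, 2.66], [-1.06, 4.2], [0.31, 2.87], [-3.08, 3.08]. Speed limits (rad/s): [1.89, 1.89, 2.39, 3.14, 3.14, 3.14].

### API

Orientations are given as a rotation vector (axis times angle).
In Python, from station import ctrl gives the robot as it stands. The module is installed in compiled form; this text tells all that it offers. Calls block until the motion is done:
- ctrl.movep(position, orientation): joint-space move of the TCP to a pose.
- ctrl.move_straight(position, frame=None, speed=0.15): straight line of the TCP; frame=None keeps the orientation; speed is the mean speed in m/s.
- ctrl.move_joints(angles): joint-space move.
- ctrl.command_gripper(opening): opening from 0.0 (shut) to 1.0 (fully open); the grip force is fixed at half the most; returns when the fingers have stopped.
- ctrl.pause(seconds).
- ctrl.solve_ik(position, orientation): joint angles nearest the present ones, or None.
- ctrl.capture(name): name is "scene" or "top" or "wrist"; returns a dict with "img" (420x560x3 uint8, red, green, blue), "fovy" (degrees; the focal length in pixels is half the picture's height over the tangent of half this angle, whatever the lens; pixels are square), "cx", "cy" (the principal point, pixels), "extrinsics" (4x4, takes a point from world to camera coordinates). Camera axes: x right, y up, looking along -z (the intrinsics and any distortion apply to the point x, -y, -z); pixel columns grow to the right and rows downward; lengths in m; the calibration is good to about 2 mm. A picture is of the moment at which its call begins. There is no depth.
A pose or a line that the arm cannot do raises ctrl.Unreachable and nothing moves.
- ctrl.hand_in(): hands the job in; it is judged then, once.
Readings, each from a call of its own:
- ctrl.current_time_s(): time.
- ctrl.current_joint_positions(): joint angles.
- ctrl.current_qvel(): joint speeds.
- ctrl.current_joint_efforts(): joint torques, N m.
- ctrl.current_tcp_pos(): TCP position.
- ctrl.current_orientation(): TCP orientation.
- ctrl.current_ft_force(): force on the tool from outside, world axes, zero at the start.
- ctrl.current_ft_torque(): the same for the moment, N m.
- ctrl.current_opening(): opening from 0.0 (shut) to 1.0 (fully open).
- ctrl.current_gripper_force(): force on a finger pad.
Only numpy, scipy, OpenCV 4.12 (cv2) and the standard library are available. Lean on these libraries where they do the work, as an engineer would, in place of code of your own. Each camera call takes 0.05 s, during which the arm holds its last target. There are 200 camera calls.

### The job

Somebody left the wooden spatula standing in the steel jug that leans in the dish drainer: take it out and stand it in the wide, shorter utensil pot on the tray. Then scrub the jug out where it leans with the long bottle brush: push the bristles right down to the bottom and draw them back up until they show at the mouth, three times over. Finish by standing the brush, bristles down, back in the tall narrow pot it came from; leave the jug leaning in the drainer, the pots upright, and do not disturb the teapot, the mug or the tea cup.

Things in the scene. Friction and masses are not known exactly. Their poses are not given: they have to be found in the camera images.
- drainer: White wire dish drainer, fixed, 250 (x) x 310 (y) mm, rim wire at 100 mm, wire floor at 25 mm, in a 280 x 340 x 14 mm drip tray. Origin: centre of underside, on the table; z up, +x away from its front. The jug leans over its front rim at own y = -60 mm. Plates stand at own y = +53 and +90 mm (x -95 to +95 mm), up to 215 mm high. It is on the left or right of the table, the tray on the other side.
- jug: Cylindrical steel jug, loose, 0.45 kg, 72 mm outside, 64 mm clear inside, 145 mm long, bottom 5 mm thick. Leans 33 degrees, mouth to the drainer's front (-x), held sideways by two wire loops and behind by a rail. Origin: centre of outer bottom; z along its axis to the mouth; x to its upper side, where a loop handle stands 36 mm out, 40 to 126 mm from the bottom.
- jug_floor (a point): Centre of the jug's inner floor; z along the jug's axis towards the mouth, which is 140 mm further on.
- jug_mouth (a point): Centre of the jug's mouth (rim plane); z along the jug's axis, out of the jug.
- spatula: Flat wooden spatula, loose, 50 g, 220 mm long: blade 36 (own y) x 10 (own x) x 66 mm, round handle 13 to 16 mm thick. Origin: middle of the blade's end; z from the blade along the handle. At the start it stands blade down in the jug on its lower inner side, about parallel to the jug's axis; some 75 mm of handle sticks out of the mouth.
- spatula_end (a point): End of the spatula's handle, 220 mm from the blade's end.
- tray: Round black tray, fixed to the table, 356 mm across, lip 16 mm high, its floor 6 mm above the table. Origin: centre of its underside, on the table. The brush pot, utensil pot and teapot stand on it, in any of three spots.
- brush_pot: Tall narrow white ceramic pot, loose, 0.6 kg, 84 mm outside diameter, 130 mm high, 72 mm clear inside, bottom 6 mm thick. Origin: centre of its underside; z up.
- utensil_pot: Wider and shorter brown stoneware pot, empty, loose, 0.7 kg, 98 mm outside diameter, 115 mm high, 86 mm clear inside at the mouth, bottom 6 mm thick. Origin: centre of its underside; z up.
- brush: Bottle brush, loose, 90 g, 230 mm long. Origin: bristle tip; z along the axis to the handle's end. Bristles 0 to 78 mm, 42 mm across but soft (hard core: 34 mm across, 6 to 75 mm); steel stem 8 mm thick to 140 mm; round white handle 20 to 22 mm thick, 140 to 230 mm. At the start bristles down in the brush pot, leaning 24 degrees, stem on the pot's rim.
- brush_end (a point): End of the brush's handle, on the axis, 230 mm from the tip.
- teapot: Bystander: blue teapot, loose, 108 mm across, 99 mm high to its lid's knob, with a spout (own -x, 86 mm from the axis) and a loop handle in its own y-z plane, 142 mm above the underside at the top. Origin: centre of its underside.
- mug: Bystander: brown mug, loose, 80 mm across, 90 mm high, handle at own +y. In front of the drainer. Origin: centre of its underside.
- teacup: Bystander: blue tea cup without handle, loose, 68 mm across, 62 mm high. In front of the drainer. Origin: centre of its underside.
Mind the look-alikes: they are no part of the job. Leave any purple or yellow look-alike of the jug alone.

How it is judged:
On the way, in this order (a step that is already met when the one before it is completed fails the run):
1. the spatula stands in the utensil pot, let go (((x of spatula in the frame of utensil_pot between -0.045 and 0.045 m and y of spatula in the frame of utensil_pot between -0.045 and 0.045 m and z of spatula in the frame of utensil_pot below 0.035 m) or (x of spatula_end in the frame of utensil_pot between -0.045 and 0.045 m and y of spatula_end in the frame of utensil_pot between -0.045 and 0.045 m and z of spatula_end in the frame of utensil_pot below 0.035 m)) and contact force between the fingers and spatula below 0.2 N), for 0.1 s.
2. first stroke: the brush's tip is within 18 mm of the jug's inner floor (x of brush in the frame of jug_floor between -0.03 and 0.03 m and y of brush in the frame of jug_floor between -0.03 and 0.03 m and z of brush in the frame of jug_floor below 0.018 m), for 0.05 s.
3. first stroke: the brush is drawn up, its tip more than 55 mm above the jug's inner floor (x of brush in the frame of jug_floor between -0.034 and 0.034 m and y of brush in the frame of jug_floor between -0.034 and 0.034 m and z of brush in the frame of jug_floor between 0.055 and 0.14 m), for 0.05 s.
4. second stroke: the brush's tip is within 18 mm of the jug's inner floor (all of step 2), for 0.05 s.
5. second stroke: the brush is drawn up, its tip more than 55 mm above the jug's inner floor (all of step 3), for 0.05 s.
6. third stroke: the brush's tip is within 18 mm of the jug's inner floor (all of step 4), for 0.05 s.
7. third stroke: the brush is drawn up, its tip more than 55 mm above the jug's inner floor (all of step 5), for 0.05 s.
At the end, for the whole second after the job is handed in: Spatula in the utensil pot, an end within 35 mm of the pot's underside; brush bristles down in the brush pot, tip within 40 mm of its underside; both released and at rest; pots upright within 8 degrees; jug still leaning in the drainer, mouth within 30 mm of its start; bystanders within 30 mm (((x of spatula in the frame of utensil_pot between -0.045 and 0.045 m and y of spatula in the frame of utensil_pot between -0.045 and 0.045 m and z of spatula in the frame of utensil_pot below 0.035 m) or (x of spatula_end in the frame of utensil_pot between -0.045 and 0.045 m and y of spatula_end in the frame of utensil_pot between -0.045 and 0.045 m and z of spatula_end in the frame of utensil_pot below 0.035 m)) and x of brush in the frame of brush_pot between -0.04 and 0.04 m and y of brush in the frame of brush_pot between -0.04 and 0.04 m and z of brush in the frame of brush_pot below 0.04 m and linear speed of each of brush, spatula, jug below 0.02 m/s and angle between each of brush_pot, utensil_pot's own z axis and vertical below 0.15 rad and distance of jug_mouth from where it was at the start of the episode below 0.03 m); the robot touches nothing.
It fails at once if a bystander (teapot, mug or tea cup) is moved more than 30 mm (distance of any of teapot, mug, teacup from where it was at the start of the episode above 0.03 m).
It fails at once if the jug is dragged out of its place (its mouth moves more than 50 mm) (distance of jug_mouth from where it was at the start of the episode above 0.05 m).
It also fails if it takes over 72 s, if anything falls off the work surface, if the arm or the gripper's body presses on something with over 40 N, if the wrist force passes 120 N, or if a joint passes its speed limit or range.

## Working session

There is one attempt and no reset: what is moved stays moved. The work goes in short steps, each a Python script; the robot and the scene stay as the last script left them, time stands still between calls to the robot, and variables do not carry over. Pictures are saved under pics/ and viewed, at most 10 in all, crops included, and the job is handed in when it is done.

```bash
mkdir -p pics; python3 - <<'E'
from station import ctrl
import cv2,pickle,numpy as np
d={}
for n in("scene","top","wrist"):
    c=ctrl.capture(n);d[n]=c
    cv2.imwrite(f"pics/{n}0.png",c["img"][:,:,::-1])
    print(n,c["fovy"],c["cx"],c["cy"],np.round(c["extrinsics"],3).tolist(),[k for k in c])
pickle.dump(d,open("c0.pkl","wb"))
print(ctrl.current_time_s(),ctrl.current_orientation())
E
```

```text
scene 51.056654771183986 287.2456157732618 213.549055504891 [[0.88, 0.475, 0.01, -0.415], [-0.277, 0.497, 0.823, 0.009], [0.386, -0.727, 0.569, -1.195], [0.0, 0.0, 0.0, 1.0]] ['img', 'fovy', 'cx', 'cy', 'extrinsics']
top 53.90644403041695 277.3535412562551 205.56088700552783 [[0.028, -0.999, 0.02, -0.04], [0.995, 0.029, 0.099, -0.481], [-0.1, 0.017, 0.995, -0.986], [0.0, 0.0, 0.0, 1.0]] ['img', 'fovy', 'cx', 'cy', 'extrinsics']
wrist 63.45557186524462 275.53657312994926 206.7089632461519 [[0.346, -0.938, 0.0, -0.701], [0.908, 0.335, -0.253, 0.029], [0.238, 0.088, 0.967, -0.389], [0.0, 0.0, 0.0, 1.0]] ['img', 'fovy', 'cx', 'cy', 'extrinsics']
0.15 [-3.09202799e+00 -5.51200990e-01  1.78870860e-04]
```

View pics/scene0.png

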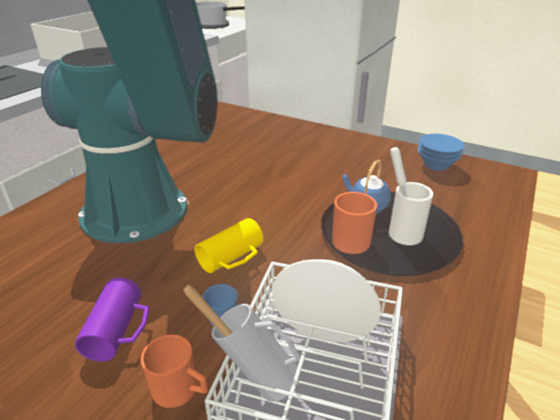

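View pics/top0.png

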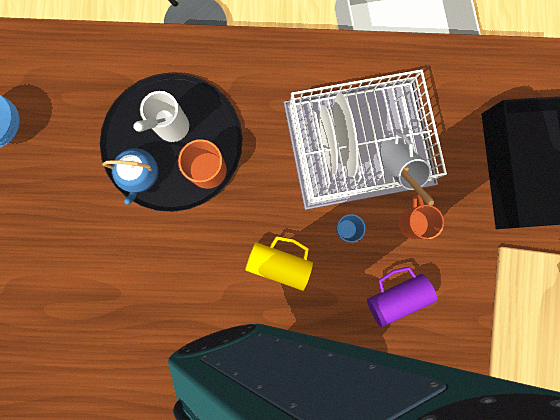

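The top view shows the drainer on the right with the jug mouth at about (412,172) and the spatula end at about (431,203). The tray is on the left with the brush pot at (163,118), the utensil pot at (203,163) and the teapot at (133,170). In the scene view the spatula end is at about (188,290) and the brush end at about (395,150).

```bash
cat > h.py <<'E'
import numpy as np,cv2,pickle
def K(c):
    f=c["img"].shape[0]/2/np.tan(np.radians(c["fovy"])/2); return f
def ray(c,p):
    E=np.array(c["extrinsics"]);R=E[:3,:3];t=E[:3,3];f=K(c)
    d=R.T@np.array([(p[0]-c["cx"])/f,-(p[1]-c["cy"])/f,-1.]);return -R.T@t,d/np.linalg.norm(d)
def proj(c,X):
    E=np.array(c["extrinsics"]);q=E[:3,:3]@np.asarray(X)+E[:3,3];f=K(c)
    return np.array([c["cx"]+f*q[0]/-q[2],c["cy"]-f*q[1]/-q[2]])
def onz(c,p,z):
    o,d=ray(c,p);return o+d*(z-o[2])/d[2]
def tri(*cp):
    A=np.zeros((3,3));b=np.zeros(3);L=[ray(c,p) for c,p in cp]
    for o,d in L: M=np.eye(3)-np.outer(d,d);A+=M;b+=M@o
    X=np.linalg.solve(A,b);return X,[round(1000*float(np.linalg.norm(np.cross(X-o,d))),1) for o,d in L]
E
python3 - <<'E'
from h import *
d=pickle.load(open("c0.pkl","rb"))
def crop(n,x,y,w,h):
    i=d[n]["img"][y:y+h,x:x+w,::-1];return cv2.resize(i,(400,300),interpolation=cv2.INTER_CUBIC)
m=np.vstack([np.hstack([crop("top",350,125,120,90),crop("scene",170,270,160,120)]),np.hstack([crop("top",95,75,160,120),crop("scene",315,140,160,120)])])
cv2.imwrite("pics/m1.png",m)
o=lambda c:ray(c,(0,0))[0]
for n in d: print(n,o(d[n]),K(d[n]))
# utensil pot / tray check
hsv=cv2.cvtColor(d["top"]["img"],cv2.COLOR_RGB2HSV)
print(proj(d["scene"],[0,0,0]),proj(d["top"],[0.6,0,0]))
# table edge straightness: 
E
```

```text
scene [ 0.82856387 -0.67600044  0.67588628] 439.71454697775863
top [ 0.38096    -0.00921566  1.02955437] 412.9813906530754
wrist [ 0.30872497 -0.63320115  0.38347266] 339.650438554964
[134.51027442 210.12662027] [268.16651286 159.7865239 ]
```

View pics/m1.png

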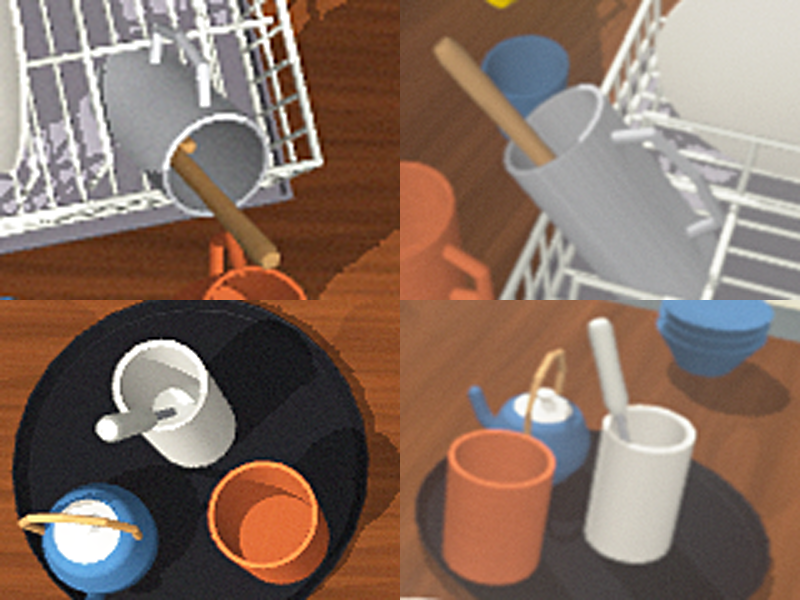

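The mosaic shows the spatula end at top (431,202) / scene (187,288) and the jug mouth centre at top (414.5,174.5) / scene (232,322). The brush end is at top (138,126) / scene (395,150). Rim centres are brush pot top (159,109) / scene (414,192) and utensil pot top (200.6,160.6) / scene (355,204).

```bash
python3 - <<'E'
from h import *
d=pickle.load(open("c0.pkl","rb"));t,s=d["top"],d["scene"]
P=dict(spend=((431,202.4),(187.2,288.4)),mouth=((414.5,174.5),(232.4,322.4)),brend=((137.8,126.2),(395,150)),
bp=((159,109),(414.2,192)),up=((200.6,160.6),(355.4,204)))
for k,(a,b) in P.items():
    X,r=tri((t,a),(s,b));print(k,X.round(4),r)
# masks: ellipse bits in top for sizes
img=t["img"];hsv=cv2.cvtColor(img,cv2.COLOR_RGB2HSV)
dark=(img.max(2)<50).astype(np.uint8);dark[:60]=0;dark[220:]=0;dark[:,:90]=0;dark[:,255:]=0
pts=np.argwhere(dark)[:,::-1].astype(np.float32);hull=cv2.convexHull(pts);e=cv2.fitEllipse(hull);print("tray ell",e)
print("tray c",onz(t,e[0],0.016),"diam",[np.linalg.norm(onz(t,np.add(e[0],v),.016)-onz(t,np.subtract(e[0],v),.016)) for v in((e[1][0]/2,0),(0,e[1][0]/2))])
# wrist view of drainer?
cv2.imwrite("pics/w0.png",d["wrist"]["img"][:,:,::-1])
# robot reprojection of base feet/ tcp
print(proj(t,[0.242,-.657,.222]))
E
```

```text
spend [ 0.4786 -0.3296  0.2145] [0.5, 0.5]
mouth [ 0.5443 -0.3149  0.1622] [1.0, 1.0]
brend [0.6136 0.2607 0.2179] [0.0, 0.0]
bp [0.6786 0.2448 0.1315] [0.5, 0.5]
up [0.5686 0.1501 0.1165] [0.1, 0.1]
tray ell ((170.7304229736328, 141.61471557617188), (137.5074462890625, 142.38223266601562), 71.23261260986328)
tray c [0.63488313 0.24393518 0.016     ] diam [np.float64(0.3410914562186154), np.float64(0.35004923231531676)]
[601.29467965 328.08701546]
```

View pics/wrist0.png

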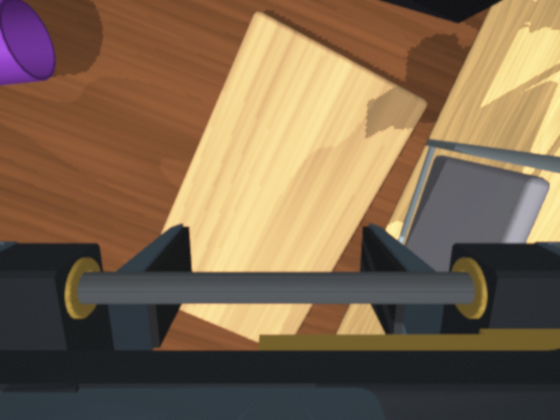

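The wrist view shows only the purple look-alike jug, a chopping board and the bin, so nothing of use from the start pose. The triangulated rims come out about 4.5 mm below the stated heights. Next I check lens straightness, then measure the drainer's yaw and the axes.

```bash
python3 - <<'E'
from h import *
d=pickle.load(open("c0.pkl","rb"));t,s=d["top"],d["scene"]
# straightness of far table edge in top
g=t["img"].astype(int);rb=g[:,:,0]-g[:,:,2];lum=g.sum(2)
P=[]
for x in list(range(2,160,4))+list(range(235,330,4))+list(range(485,558,4)):
    col=lum[5:50,x].astype(float);k=np.argmax(-(np.convolve(col,[1,1,1,0,-1,-1,-1],'valid')*-1));P.append((x,5+3+k))
P=np.array(P,float);
for _ in range(5):
    c=np.polyfit(P[:,0],P[:,1],1);r=P[:,1]-np.polyval(c,P[:,0]);
    if _<4:P=P[abs(r)<4]
q=np.polyfit(P[:,0]-280,P[:,1],2);print("edge n",len(P),"lin",c,"quad sag at 280px",q[0]*280**2,r.std())
# white rim wire of drainer in top: front-edge corners by hand, at z=.1
A=onz(t,(446.6,173.6),.1);B=onz(t,(350,199),.1);C=onz(t,(431,125),.1)
print(A,B,C,"yaw front",np.degrees(np.arctan2(-(B-A)[0],(B-A)[1])),"yaw side",np.degrees(np.arctan2((C-A)[1],(C-A)[0])))
w=(g.min(2)>200).astype(np.uint8)*255;w[:60]=0;w[215:]=0;w[:,:280]=0;w[:,450:]=0
L=cv2.HoughLinesP(w,1,np.pi/360,40,minLineLength=60,maxLineGap=12)
for l in L[:25,0]: 
    p,q_=onz(t,l[:2],.1),onz(t,l[2:],.1);v=q_-p;print(l,"ang",round(np.degrees(np.arctan2(v[1],v[0]))%180,1))
# brush axis & spatula axis from two views: plane intersection of image lines
def axis(a0,a1,b0,b1):
    n=[np.cross(ray(c,p)[1],ray(c,q)[1]) for c,p,q in((t,a0,a1),(s,b0,b1))]
    v=np.cross(*n);v/=np.linalg.norm(v);return v*np.sign(v[2])
def rep(n,v):print(n,v,"lean",np.degrees(np.arccos(v[2])),"az",np.degrees(np.arctan2(v[1],v[0])))
rep("brush",axis((137.8,126.2),(166.2,119),(395,150),(403.8,186)))
rep("spat",axis((431,202.4),(406,170.5),(187.2,288.4),(227,333)))
E
```

```text
edge n 18 lin [ 0.02904205 28.30674713] quad sag at 280px -3.4503108858164526 1.7895392638367509
[ 0.55951572 -0.41171599  0.1       ] [ 0.49407085 -0.18954302  0.1       ] [ 0.67290337 -0.37669362  0.1       ] yaw front 16.413244588511677 yaw side 17.16450033164564
[292  92 422  70] ang 101.9
[291  93 312 207] ang 11.5
[308 199 397 182] ang 102.6
[289 106 424  81] ang 102.7
[299 155 436 130] ang 102.3
[292  94 422  71] ang 102.3
[304 203 401 185] ang 102.2
[292  93 313 202] ang 12.0
[423  73 445 174] ang 11.6
[291  99 422  76] ang 102.2
[296  92 320 205] ang 13.0
[290 101 309 207] ang 11.3
[350 109 366 189] ang 11.7
[366  97 385 186] ang 12.2
[309  90 334 203] ang 13.3
[408  73 431 176] ang 12.1
[293  93 315 206] ang 12.1
[300 154 434 129] ang 102.6
[291 100 311 207] ang 11.7
[353  82 376 190] ang 12.3
[318  88 332 203] ang 7.8
[399  73 415 160] ang 10.1
[307  90 329 204] ang 11.8
[324 116 334 178] ang 9.9
[322  88 345 179] ang 14.8
brush [-0.32610563 -0.12029548  0.93764818] lean 20.33972235506054 az -159.7517388290743
spat [-0.60954771 -0.09964146  0.78646244] lean 38.1438608609251 az -170.7160947253094
```

```bash
cat >> h.py <<'E'
from scipy.spatial.transform import Rotation as Ro
def ax(lean,az):
    l,a=np.radians([lean,az]);return np.array([np.sin(l)*np.cos(a),np.sin(l)*np.sin(a),np.cos(l)])
def ori(u,yref,sg=1):
    "tool z=-u, closing axis y nearest yref"
    z=-np.asarray(u);y=np.asarray(yref)-np.dot(yref,z)*z;y*=sg/np.linalg.norm(y)
    return Ro.from_matrix(np.c_[np.cross(y,z),y,z]).as_rotvec()
YJ=np.array([-np.sin(np.radians(12)),np.cos(np.radians(12)),0])
E
python3 - <<'E'
from h import *
from station import ctrl
E=np.array([.478,-.330,.217]);u=ax(33,192)
print(u)
for sg in(1,-1):
    for n,p,o in(("pre",E+.06*u,ori(u,YJ,sg)),("grasp",E-.051*u,ori(u,YJ,sg)),("out",E+.13*u,ori(u,YJ,sg)),
      ("potv",[.5686,.1501,.19],ori([0,0,1],YJ,sg)),("potv hi",[.5686,.1501,.42],ori([0,0,1],YJ,sg)),("brush",[.63,.257,.18],ori(ax(24,175),YJ,sg)),("brushup",[.67,.25,.40],ori([0,0,1],YJ,sg))):
        q=ctrl.solve_ik(p,o);print(sg,n,None if q is None else np.round(q,2))
E
```

```text
[-0.53273737 -0.11323682  0.83867057]
1 pre None
1 grasp [-0.81  0.22  2.16  0.89  0.64  2.99]
1 out None
1 potv [ 0.22  0.25  1.98  0.    0.91 -1.56]
1 potv hi [ 0.22  0.02  1.8   0.    1.32 -1.56]
1 brush [ 0.43  0.29  1.99 -0.41  0.52 -1.  ]
1 brushup [ 0.32  0.26  1.56  0.    1.32 -1.46]
-1 pre [-0.92  0.02  2.17  0.73  0.83 -0.03]
-1 grasp [-0.81  0.22  2.16  0.89  0.64 -0.15]
-1 out [-1.   -0.09  2.16  0.67  0.97  0.01]
-1 potv [ 0.22  0.25  1.98 -0.    0.91  1.58]
-1 potv hi [ 0.22  0.02  1.8  -0.    1.32  1.58]
-1 brush [ 0.43  0.29  1.99 -0.41  0.52  2.14]
-1 brushup [ 0.32  0.26  1.56 -0.    1.32  1.69]
```

```bash
python3 - <<'E'
from h import *
from station import ctrl
E=np.array([.478,-.330,.217]);u=ax(33,192);o=ori(u,YJ,-1);W=[]
ctrl.movep(E+.15*u+[0,.05,0],o);W.append(ctrl.capture("wrist"))
ctrl.movep(E+.07*u,o);W.append(ctrl.capture("wrist"))
pickle.dump(W,open("c1.pkl","wb"))
for w in W: print(proj(w,E),proj(w,E-.07*u),proj(w,[.544,-.315,.166]))
m=np.hstack([cv2.resize(w["img"][:,:,::-1],(400,300)) for w in W]);cv2.imwrite("pics/w1.png",m)
print(ctrl.current_time_s(),ctrl.current_tcp_pos())
E
```

```text
[325.68283758 205.74235711] [316.79131341 190.22452284] [315.76465936 163.52286924]
[273.71861988 219.49506472] [274.21396447 197.16054657] [273.19511229 163.97707479]
2.2083 [ 0.44059675 -0.33811387  0.275889  ]
```

View pics/w1.png

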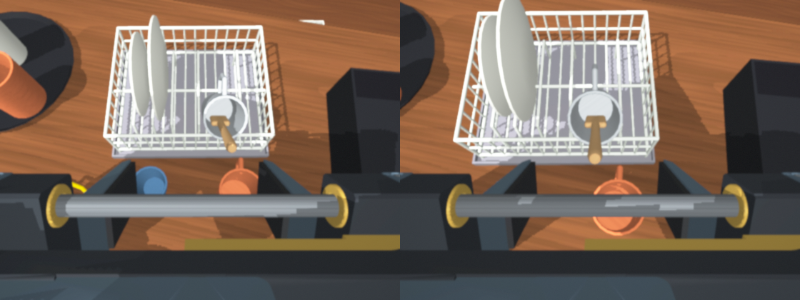

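The second wrist view shows the spatula end at (273,220) and the mouth at (273,165). Predictions were (273.7,219.5) and (273.2,164), so the positions are confirmed. Now I grasp.

```bash
python3 - <<'E'
from h import *
from station import ctrl
E=np.array([.478,-.330,.217]);u=ax(33,192);o=ori(u,YJ,-1)
ctrl.move_straight(E-.051*u,o,speed=.15)
print("ft",np.round(ctrl.current_ft_force(),1))
ctrl.command_gripper(0.0);print("open mm",91*ctrl.current_opening(),ctrl.current_gripper_force())
ctrl.move_straight(E+.118*u,o,speed=.15)
print("open mm",91*ctrl.current_opening(),"ft",np.round(ctrl.current_ft_force(),1),ctrl.current_time_s())
ov=ori([0,0,1],YJ,-1)
ctrl.movep([.46,-.28,.44],ov)
ctrl.movep([.5686,.1501,.42],ov)
C={n:ctrl.capture(n) for n in("top","scene")};pickle.dump(C,open("c2.pkl","wb"))
print(ctrl.current_time_s(),91*ctrl.current_opening(),ctrl.current_tcp_pos())
a,b=C["top"]["img"][60:225,60:280,::-1],C["scene"]["img"][60:260,270:490,::-1]
cv2.imwrite("pics/m2.png",np.hstack([cv2.resize(a,(400,300)),cv2.resize(b,(400,364))[:300]]))
for n in C: print(n,proj(C[n],[.5686,.1501,.251]),proj(C[n],[.5686,.1501,.42]))
# jug disturbed? 
d=pickle.load(open("c0.pkl","rb"));df=cv2.absdiff(d["top"]["img"],C["top"]["img"]).max(2)[120:250,350:470];print("diff px",(df>60).sum())
E
```

```text
ft [-0.1  0.3  0.4]
open mm 14.979791138738962 29.99976252845954
open mm 14.639687462311423 ft [-0.4  0.5 -1.1] 5.5917
8.0833 15.121207087599759 [0.56878335 0.14913466 0.42006508]
top [188.94775909 145.99234079] [167.26004514 118.77339895]
scene [361.50277015 151.60154312] [370.81142574  72.31536703]
diff px 954
```

View pics/m2.png

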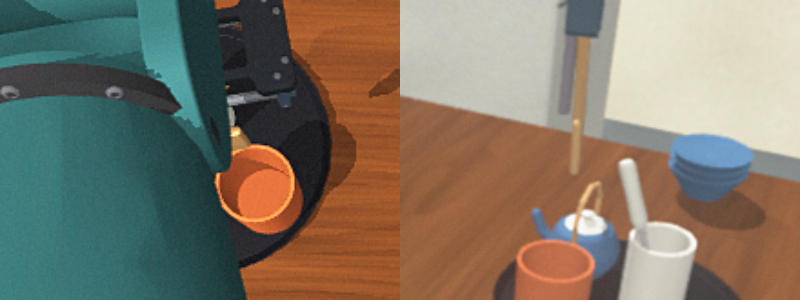

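Only the upper arm and the orange utensil pot are clear in the top half. In the scene half the blade end is at about (366,156), against a predicted (361.5,151.6). The spatula therefore sits about 5° tilted in the grip, blade outward, which agrees with its measured 38° lean. I compensate for that and place it.

```bash
python3 - <<'E'
from h import *
from station import ctrl
k=-ax(90,192);C=np.array([.5677,.1493,0]);L=.169
def pose(T,lean): return T+L*ax(lean,192), ori(ax(lean-5,192),YJ,-1)
X=lambda T,l:(lambda p,o:ctrl.move_straight(p,o,speed=.15))(*pose(T,l))
X(C+[0,0,.20],5)
X(C+[0,0,.10],5)
print(np.round(ctrl.current_ft_force(),1))
X(C+[0,0,.035],5)
print(np.round(ctrl.current_ft_force(),1))
X(C+.012*k+[0,0,.026],20)
print(np.round(ctrl.current_ft_force(),1),91*ctrl.current_opening())
ctrl.command_gripper(.45);ctrl.pause(.2)
p=ctrl.current_tcp_pos();ctrl.move_straight(p+.10*ax(15,192),speed=.2)
ctrl.movep([.46,.0,.42],ori([0,0,1],YJ,-1))
C={n:ctrl.capture(n) for n in("top","scene")};pickle.dump(C,open("c3.pkl","wb"))
print(ctrl.current_time_s())
a,b=C["top"]["img"][60:225,60:280,::-1],C["scene"]["img"][110:275,270:490,::-1]
c,e=C["top"]["img"][60:255,270:530,::-1],C["scene"]["img"][:,:,::-1]
r=lambda i:cv2.resize(i,(400,300),interpolation=cv2.INTER_CUBIC)
cv2.imwrite("pics/m3.png",np.vstack([np.hstack([r(a),r(b)]),np.hstack([r(c),r(e)])]))
E
```

```text
[-0.2  0.3 -0.9]
[ 0.1 -0.1 -0.5]
[ 0.1 -0.  -1.3] 15.076129204311181
12.7583
```

View pics/m3.png

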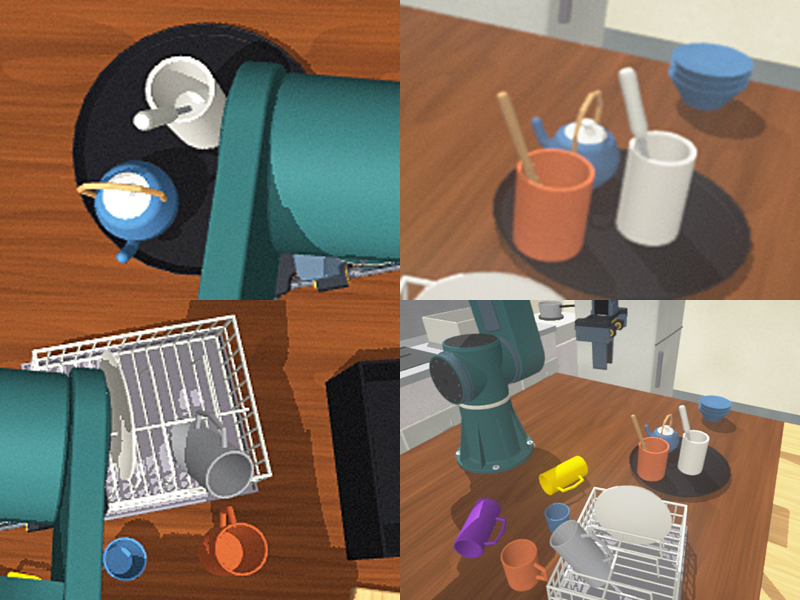

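The spatula now stands in the utensil pot, leaning toward the robot, with the jug and bystanders in place. Next I check for jug drift and look closely at the brush.

```bash
python3 - <<'E'
from h import *
from station import ctrl
a=pickle.load(open("c0.pkl","rb"));b=pickle.load(open("c3.pkl","rb"))
g=lambda c:cv2.cvtColor(c["img"],cv2.COLOR_RGB2GRAY)
for n,(x,y,w,h) in(("top",(385,135,45,40)),("scene",(222,300,60,70)),("top",(405,205,35,35)),("top",(335,210,32,32))):
    r=cv2.matchTemplate(g(b[n])[y-12:y+h+12,x-12:x+w+12],g(a[n])[y:y+h,x:x+w],cv2.TM_CCOEFF_NORMED)
    print(n,np.subtract(cv2.minMaxLoc(r)[3],12),cv2.minMaxLoc(r)[1])
B=np.array([.6136,.2607,.220]);u=ax(24,170);o=ori(u,[0,1,0],-1);W=[]
ctrl.movep(B+.16*u+[0,-.05,0],o);W.append(ctrl.capture("wrist"))
ctrl.movep(B+.08*u,o);W.append(ctrl.capture("wrist"))
pickle.dump(W,open("c4.pkl","wb"))
for w in W: print(proj(w,B),proj(w,B-.14*u),proj(w,[.678,.244,.136]))
r=lambda w:cv2.resize(w["img"][:270,90:450,::-1],(400,300))
m=np.hstack([r(w) for w in W]);cv2.imwrite("pics/w2.png",m)
print(ctrl.current_time_s(),ctrl.current_tcp_pos())
E
```

```text
top [0 0] 0.43429985642433167
scene [0 0] 0.7276608347892761
top [0 0] 0.9445276260375977
top [0 0] 0.730400025844574
[221.78241703 193.89236425] [237.44177033 171.47990199] [241.35737237 155.70438916]
[272.44680758 216.98733002] [273.29634569 182.21739316] [282.34167732 164.35259842]
14.2833 [0.58196168 0.26551662 0.29424452]
```

View pics/w2.png

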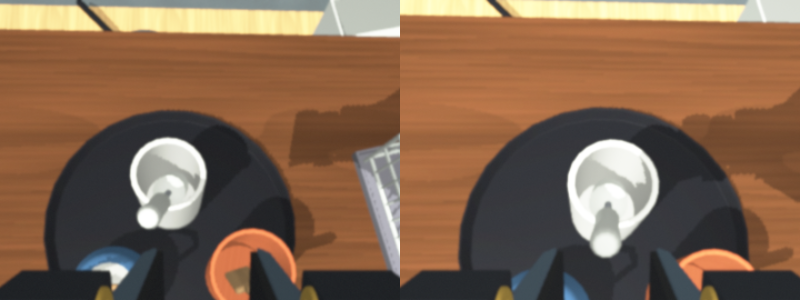

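The brush end is seen at wrist (274.5,218.7) against a predicted (272.4,217.0), and the pot rim is within 2 px. The stem points slightly more to -y, so I take azimuth 166°. Now I grasp and lift the brush.

```bash
python3 - <<'E'
from h import *
from station import ctrl
B=np.array([.6126,.2594,.221]);b=ax(24,166);o=ori(b,[0,1,0],-1);ov=ori([0,0,1],YJ,-1)
ctrl.command_gripper(.6)
ctrl.movep(B+.03*b,o)
ctrl.move_straight(B-.056*b,o,speed=.12);print(np.round(ctrl.current_ft_force(),1))
ctrl.command_gripper(0);print("mm",91*ctrl.current_opening(),np.round(ctrl.current_ft_force(),1))
ctrl.move_straight([.672,.245,.212],ori([0,0,1],[0,1,0],-1),speed=.12);print(np.round(ctrl.current_ft_force(),1))
ctrl.move_straight([.676,.244,.42],ori([0,0,1],[0,1,0],-1),speed=.2);print(np.round(ctrl.current_ft_force(),1))
ctrl.movep([.50,-.02,.45],ov)
C={n:ctrl.capture(n) for n in("top","scene","wrist")};pickle.dump(C,open("c5.pkl","wb"))
print(ctrl.current_time_s(),91*ctrl.current_opening())
T=ctrl.current_tcp_pos();
for n in C: print(n,*[proj(C[n],T-[0,0,k]).round(1) for k in(0,.096,.174)])
r=lambda i:cv2.resize(i[:,:,::-1],(400,300),interpolation=cv2.INTER_CUBIC)
cv2.imwrite("pics/m4.png",np.vstack([np.hstack([r(C["scene"]["img"][20:230,130:410]),r(C["wrist"]["img"][:210,140:420])]),np.hstack([r(C["top"]["img"][60:270,70:350]),r(C["scene"]["img"])])]))
E
```

```text
[ 0.5 -0.1 -0.3]
mm 20.61479075466771 [-0.3  0.6  1.3]Traceback (most recent call last):
  File "<stdin>", line 8, in <module>
  File "h.py", line 21, in ori
    z=-np.asarray(u);y=np.asarray(yref)-np.dot(yref,z)*z;y*=sg/np.linalg.norm(y)
                                                         ^^^^^^^^^^^^^^^^^^^^^^^
numpy._core._exceptions._UFuncOutputCastingError: Cannot cast ufunc 'multiply' output from dtype('float64') to dtype('int64') with casting rule 'same_kind'
```

```bash
sed -i 's/y\*=sg\/np/y=y*sg\/np/' h.py; python3 - <<'E'
from h import *
from station import ctrl
ov=ori([0,0,1.],YJ,-1);o1=ori([0,0,1.],[0,1.,0],-1)
ctrl.move_straight([.672,.245,.212],o1,speed=.12);print(np.round(ctrl.current_ft_force(),1))
ctrl.move_straight([.676,.244,.42],o1,speed=.2);print(np.round(ctrl.current_ft_force(),1))
ctrl.movep([.50,-.02,.45],ov)
C={n:ctrl.capture(n) for n in("top","scene","wrist")};pickle.dump(C,open("c5.pkl","wb"))
print(ctrl.current_time_s(),91*ctrl.current_opening())
T=ctrl.current_tcp_pos();
for n in C: print(n,*[proj(C[n],T-[0,0,k]).round(1) for k in(0,.096,.174)])
r=lambda i:cv2.resize(i[:,:,::-1],(400,300),interpolation=cv2.INTER_CUBIC)
cv2.imwrite("pics/m4.png",np.vstack([np.hstack([r(C["scene"]["img"][20:230,130:410]),r(C["wrist"]["img"][:210,140:420])]),np.hstack([r(C["top"]["img"][60:270,70:350]),r(C["scene"]["img"])])]))
E
```

```text
[-0.1  0.3 -1.4]
[ 0.1  0.5 -2.2]
19.9167 20.398235195239764
top [278.9 162.7] [277.5 174.5] [276.7 181.8]
scene [299.7  74.9] [298.3 128.6] [297.3 167.1]
wrist [272.9 260.7] [273.7 211. ] [274.1 190.5]
```

View pics/m4.png

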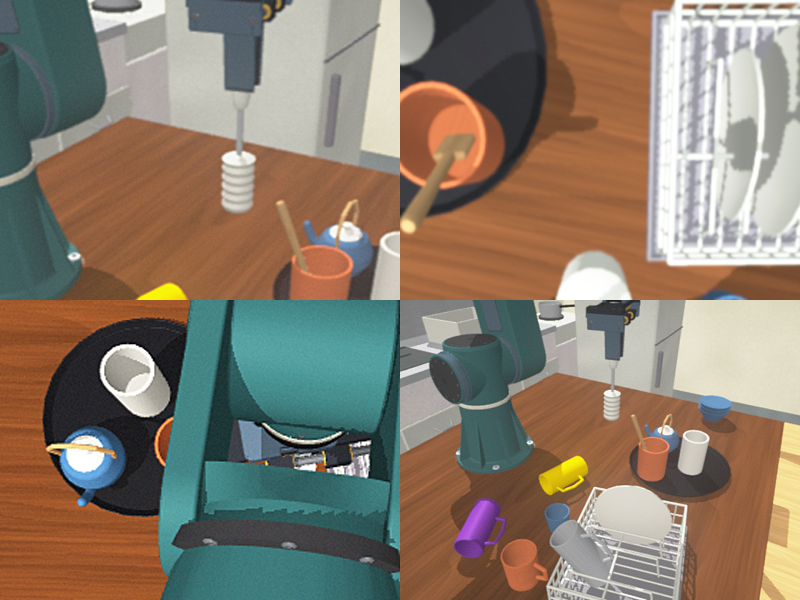

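The scene crop shows the bristle bottom at (296,165) against a predicted (297,167), and the wrist view agrees within about 4 mm. The brush is therefore well aligned in the grip. Now I scrub, using force feedback.

```bash
python3 - <<'E'
from h import *
from station import ctrl
M=np.array([.544,-.315,.166]);u=ax(33,192);k=-ax(90,192);xj=np.cos(np.radians(33))*k+[0,0,np.sin(np.radians(33))]
o=ori(u,YJ,-1);ov=ori([0,0,1.],YJ,-1)
P=lambda z:M+(z-.14)*u+.173*u+.003*xj   # z = tip height over jug floor
print([ctrl.solve_ik(P(z),o) is not None for z in(.19,.08,.0)])
ctrl.movep([.45,-.28,.45],ov)
ctrl.movep(P(.19),o);f0=ctrl.current_ft_force()
def go(z,v=.12):
    ctrl.move_straight(P(z),o,speed=v);f=ctrl.current_ft_force()-f0
    F=np.round([f@u,f@xj,f@YJ],1);print(round(z,3),F,91*ctrl.current_opening(),ctrl.current_time_s());return F
for z in(.12,.07,.03,.012):
    F=go(z)
    if max(abs(F))>12: break
else:
    while z>-.002 and F[0]<4: z-=.003;F=go(z,.05)
    ctrl.pause(.1);print("deep",z);open("deep","w").write(str(z))
    go(.08)
w={n:ctrl.capture(n) for n in("top","scene")};pickle.dump(w,open("c6.pkl","wb"))
E
```

```text
[True, True, True]
0.12 [ 0.4 -0.1  0.8] 20.68750849793563 22.375
0.07 [ 0.5 -0.6 -0.7] 20.444345530215585 22.9417
0.03 [ 0.8 -1.  -1.7] 20.515655657281552 23.425
0.012 [0.2 0.2 0.5] 20.555869128832867 23.725
0.009 [-0.3 -1.7  0.4] 20.526561657263436 23.975
0.006 [ 0.3 -0.4  0.5] 20.368001704280793 24.225
0.003 [-0.9 -0.2 -0.2] 20.41460254634203 24.475
0.0 [-0.1 -0.5 -0.2] 20.44091281650319 24.725
-0.003 [-0.4 -0.7 -0.5] 20.069704495584055 24.975
deep -0.002999999999999999
0.08 [ 0.2 -0.8  0.3] 20.431407683192415 25.9167
```

```bash
python3 - <<'E'
from h import *
from station import ctrl
M=np.array([.544,-.315,.166]);u=ax(33,192);k=-ax(90,192);xj=np.cos(np.radians(33))*k+[0,0,np.sin(np.radians(33))]
o=ori(u,YJ,-1);P=lambda z:M+(z-.14)*u+.173*u+.003*xj
a=pickle.load(open("c0.pkl","rb"))["scene"];b=pickle.load(open("c6.pkl","rb"))["scene"]
g=lambda c:cv2.cvtColor(c["img"],cv2.COLOR_RGB2GRAY);x,y,w,h=225,335,60,50
r=cv2.matchTemplate(g(b)[y-12:y+h+12,x-12:x+w+12],g(a)[y:y+h,x:x+w],cv2.TM_CCOEFF_NORMED);print("jug shift px",np.subtract(cv2.minMaxLoc(r)[3],12),cv2.minMaxLoc(r)[1])
f0=ctrl.current_ft_force()
def go(z,v=.12):
    ctrl.move_straight(P(z),o,speed=v);f=np.mean([ctrl.current_ft_force() for _ in range(3)],0)-f0
    F=np.round([f@u,f@xj,f@YJ],1);print(round(z,4),F,ctrl.current_time_s());return F
z=-.002;F=go(z)
while z>-.016 and F[0]<3.5: z-=.0025;F=go(z,.04)
ctrl.pause(.1);go(.08);ctrl.pause(.1)
zz=z
for _ in range(2): go(zz);ctrl.pause(.15);go(.08);ctrl.pause(.1)
w={n:ctrl.capture(n) for n in("top","scene")};pickle.dump(w,open("c7.pkl","wb"))
E
```

```text
jug shift px [0 0] 0.7378131747245789
-0.002 [ 0.8 -0.6 -0.3] 26.85
-0.0045 [ 0.7  0.7 -0.8] 27.1
-0.007 [-0.1 -0.1 -0.9] 27.35
-0.0095 [-1.1  0.3  0.1] 27.6
-0.012 [11.2 -0.   1.4] 27.85
0.08 [ 1.5 -0.9  0.2] 28.8667
-0.012 [ 7.6 -0.   1.7] 29.8833
0.08 [ 0.6 -0.1 -0. ] 30.95
-0.012 [5.5 0.  1.2] 31.9667
0.08 [ 0.1 -0.   0.1] 33.0333
```

Firm contact was felt at the jug floor on three full strokes, and the jug had not moved before them. Now I return the brush by retracing the pick-up.

```bash
python3 - <<'E'
from h import *
from station import ctrl
M=np.array([.544,-.315,.166]);u=ax(33,192);o=ori(u,YJ,-1);ov=ori([0,0,1.],YJ,-1);o1=ori([0,0,1.],[0,1.,0],-1)
B=np.array([.6126,.2594,.221]);b=ax(24,166);ob=ori(b,[0,1.,0],-1)
F=lambda s:print(s,np.round(ctrl.current_ft_force(),1),round(91*ctrl.current_opening(),1),ctrl.current_time_s())
ctrl.move_straight(M+.235*u,o,speed=.15)
ctrl.movep([.45,-.28,.45],ov);F("out")
ctrl.movep([.678,.244,.43],o1)
ctrl.move_straight([.678,.244,.27],o1,speed=.15);F("in")
ctrl.move_straight([.676,.245,.212],o1,speed=.12);F("low")
ctrl.move_straight(B-.056*b+[0,0,.004],ob,speed=.1);F("tilt")
ctrl.command_gripper(.5);ctrl.pause(.2)
ctrl.move_straight(B+.06*b,ob,speed=.15);F("free")
ctrl.movep([.45,.0,.42],ov);ctrl.pause(.3)
C={n:ctrl.capture(n) for n in("top","scene")};pickle.dump(C,open("c8.pkl","wb"));F("end")
r=lambda i:cv2.resize(i[:,:,::-1],(400,300),interpolation=cv2.INTER_CUBIC)
t,s=C["top"]["img"],C["scene"]["img"]
cv2.imwrite("pics/m5.png",np.vstack([np.hstack([r(t[60:225,60:280]),r(s[110:275,270:490])]),np.hstack([r(t[60:255,270:530]),r(s)])]))
a=pickle.load(open("c3.pkl","rb"))
for n in C: print(n,(cv2.absdiff(a[n]["img"],C[n]["img"]).max(2)>60).sum())
E
```

```text
out [-0.8  0.4 -1.4] 20.6 34.8917
in [-0.4  0.  -0.4] 20.1 38.1667
low [-0.6 -0.3 -0.8] 20.3 38.8
tilt [-1.3  0.6 -0.7] 20.6 39.6417
free [ 0.1 -0.1 -0.9] 45.3 41.3167
end [ 0.   0.7 -0.4] 45.4 42.975
top 7914
scene 2243
```

View pics/m5.png

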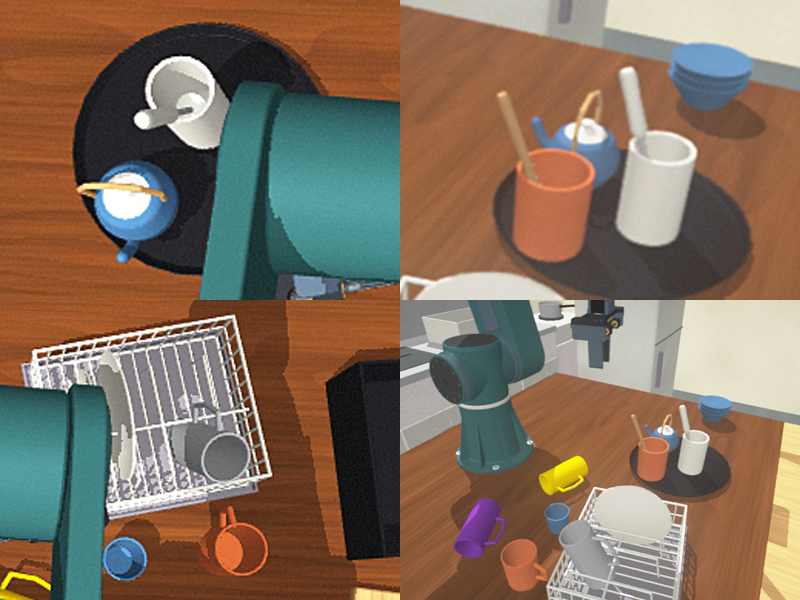

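The brush leans in its pot as at the start, and the spatula, pots and bystanders are unchanged. The jug looks shifted, though: its mouth is at about (416,163) in the top view against (418,174) before. I measure this numerically.

```bash
python3 - <<'E'
from h import *
L={i:pickle.load(open(f"c{i}.pkl","rb")) for i in(0,3,6,7,8)}
g=lambda c:cv2.cvtColor(c["img"],cv2.COLOR_RGB2GRAY)
M=np.array([.544,-.315,.166])
for n,r in(("top",22),("scene",27)):
    c=L[3][n];x,y=proj(c,M).round().astype(int)
    T=g(c)[y-r:y+r,x-r:x+r]
    for i in(6,7,8):
        S=g(L[i][n])[y-r-30:y+r+30,x-r-30:x+r+30];m=cv2.matchTemplate(S,T,cv2.TM_CCOEFF_NORMED);_,v,_,p=cv2.minMaxLoc(m);print(n,i,(x,y),np.subtract(p,30),round(v,2))
# grey low-saturation segment of jug: centroid in top/scene crops
for n,(x0,x1,y0,y1) in(("top",(375,455,110,205)),("scene",(205,320,295,400))):
    for i in(3,6,7,8):
        a=L[i][n]["img"][y0:y1,x0:x1].astype(int);sat=a.max(2)-a.min(2);m=((sat<22)&(a.mean(2)>75)&(a.mean(2)<175)).astype(np.uint8)
        m=cv2.morphologyEx(m,cv2.MORPH_OPEN,np.ones((5,5)));k,l,st,ce=cv2.connectedComponentsWithStats(m);j=1+st[1:,4].argmax()
        print(n,i,"bbox",st[j,:2]+[x0,y0],st[j,2:],(ce[j]+[x0,y0]).round(1))
E
```

```text
top 6 (np.int64(415), np.int64(174)) [0 0] 0.66
top 7 (np.int64(415), np.int64(174)) [0 0] 0.47
top 8 (np.int64(415), np.int64(174)) [0 0] 0.57
scene 6 (np.int64(231), np.int64(321)) [0 0] 0.73
scene 7 (np.int64(231), np.int64(321)) [ 1 -3] 0.63
scene 8 (np.int64(231), np.int64(321)) [0 0] 0.72
top 3 bbox [382 110] [  52   77 1694] [406.8 159.2]
top 6 bbox [381 128] [  34   55 1158] [397.6 157.2]
top 7 bbox [378 135] [  53   48 1277] [399.5 157.2]
top 8 bbox [378 137] [  53   41 1447] [404.7 156.8]
scene 3 bbox [210 308] [  89   84 4278] [253.5 350.4]
scene 6 bbox [210 308] [  88   84 3879] [256.8 353.6]
scene 7 bbox [217 306] [ 103   86 3861] [263.4 353.2]
scene 8 bbox [222 309] [  98   83 4250] [263.8 349.9]
```

```bash
python3 - <<'E'
from h import *
L={i:pickle.load(open(f"c{i}.pkl","rb")) for i in(0,3,8)}
def show(n,x0,x1,y0,y1,st):
    for i in(3,8):
        a=L[i][n]["img"][y0:y1:st,x0:x1:st].astype(int);sat=a.max(2)-a.min(2);v=a.mean(2)
        print(n,i);[print(y0+st*k,"".join("#" if s>30 else "0123456789"[int(q/26)] for q,s in zip(rv,rs))) for k,(rv,rs) in enumerate(zip(v,sat))]
show("top",380,450,140,200,2)
show("scene",200,290,300,350,2)
E
```

```text
top 3
140 999765544644955456455554#9##39#####
142 466666543734745544555492#7###9#####
144 5666666444444455767555915445#8#####
146 476666444444444455755482549##7#####
148 3766664444444444457554745#9###9####
150 4766664444444444457555573#8###9####
152 376666444444444445745559245###8####
154 36666644444444444574444915##458####
156 76666444444444444444444734#5##69###
158 93666444444444444444777565#8##39###
160 93666344444444444675333475#6###9###
162 9566634444444444743333333563###8###
164 943563444444444734434333338#9#569##
166 99555633444444744444433333344###9##
168 79545533333446444444444333377###9##
170 79455533343446444444444333374###8##
172 4945772333435544444444444447#9##66#
174 694574923333744444444444444578999##
176 9745449433338444444444444479845####
178 56657754553374444444444444635######
180 77948748572364444454444448525######
182 74974377899936444444444474535######
184 48999998997836544444444755554######
186 99999899998774773444476432#########
188 99999677777445447877###############
190 677774445678442####################
192 444678876##########################
194 886#######
[... 3127 characters left out ...]

322 #####3#######46555666666666666666545664555787
324 #############65556666666666666666555654455455
326 #######3####565555665666666666665554555655454
328 ##########33655555566666666666665555467764566
330 ###########4645555565556666666665555558899888
332 ###########4644555556666666666655567766666788
334 ###########5544555556666666666655567777777765
336 ###########4644455555565666666566555555666666
338 ############654445555566666666665555555457666
340 ############565445555566666666656555555458876
342 #############56655556666666666666655555548998
344 #############45666666666666666666665555546999
346 ##############4566666666666666566555555554688
348 ###############555666666666666666555555554477
```

```bash
python3 - <<'E'
from h import *
L=pickle.load(open("c0.pkl","rb"));n="top";x0,x1,y0,y1,st=380,450,144,194,2
a=L[n]["img"][y0:y1:st,x0:x1:st].astype(int);sat=a.max(2)-a.min(2);v=a.mean(2)
[print(y0+st*k,"".join("#" if s>30 else "0123456789"[int(q/26)] for q,s in zip(rv,rs))) for k,(rv,rs) in enumerate(zip(v,sat))]
t,s=L["top"],L["scene"];M=np.array([.544,-.315,.166]);T,S=proj(t,M),proj(s,M)
for dt in((-1.5,-11),(0,-11),(3,-11),(-1.5,-12.5),(3,-12.5)):
    for ds in((12,0),(13,1)):
        X,r=tri((t,T+dt),(s,S+ds));print(dt,ds,X.round(4),r,"moved",np.linalg.norm(X-M).round(4))
E
```

```text
144 4666665554444359764544915444#8#####
146 366666655554444985444481549##7#####
148 3666666555554459886455745#9##49####
150 3666666555555449999544473#8###9####
152 36666665555555499484555914####8####
154 26666666555555499444554815##457####
156 56656665655555499444454734#5##69###
158 96666666655655554443345565#8##39###
160 95556666656555559999995482#6###9###
162 9255666666665596333333579153###8###
164 945555666666693343433333725#9#469##
166 9955555666669#4443333332583#4##39##
168 794555566669###44433333336547###9##
170 79455556568###444444333337154###8##
172 49454555659###44444434333715#9##66#
174 69454555568####444444443472478999##
176 952555533553####444444345898735####
178 5564554333544####444444377535######
180 44955458337443####44444597525######
182 54944367857444#####4444745435######
184 467899878957445#####446455554######
186 9779769687557444#####65432#########
188 69986454445547756##################
190 344455555555442####################
192 5555555432#########################
(-1.5, -11) (12, 0) [ 0.5649 -0.3104  0.173 ] [1.7, 1.7] moved 0.0225
(-1.5, -11) (13, 1) [ 0.5658 -0.3106  0.1714] [1.0, 1.0] moved 0.0229
(0, -11) (12, 0) [ 0.5652 -0.3124  0.175 ] [0.8, 0.8] moved 0.0232
(0, -11) (13, 1) [ 0.5661 -0.3125  0.1734] [0.1, 0.1] moved 0.0235
(3, -11) (12, 0) [ 0.5659 -0.3163  0.1791] [0.9, 0.9] moved 0.0256
(3, -11) (13, 1) [ 0.5669 -0.3165  0.1776] [1.6, 1.6] moved 0.0257
(-1.5, -12.5) (12, 0) [ 0.5667 -0.3107  0.1744] [3.0, 3.0] moved 0.0246
(-1.5, -12.5) (13, 1) [ 0.5676 -0.3109  0.1728] [2.3, 2.3] moved 0.0249
(3, -12.5) (12, 0) [ 0.5678 -0.3166  0.1805] [0.4, 0.4] moved 0.0279
(3, -12.5) (13, 1) [ 0.5687 -0.3167  0.179 ] [0.3, 0.3] moved 0.0279
```

The jug was pushed upright by the floor pressing. Its mouth is now about 25 mm from the start, too near the 30 mm limit. I nudge it back to its old lean with shut fingers just inside the mouth.

```bash
python3 - <<'E'
from h import *
from station import ctrl
Mn=np.array([.566,-.316,.177]);u=ax(25,192);k=-ax(90,192);o=ori(u,YJ,-1)
ctrl.command_gripper(0)
ctrl.movep([.45,-.28,.40],ori([0,0,1.],YJ,-1))
ctrl.movep(Mn+.07*u,o);f0=ctrl.current_ft_force()
def F():
    f=np.mean([ctrl.current_ft_force() for _ in range(3)],0)-f0;return np.round([f@k,f@YJ,f[2]],1)
ctrl.move_straight(Mn+.01*u,o,speed=.1);print("mouth",F())
ctrl.move_straight(Mn-.020*u,o,speed=.06);print("in",F())
for s in np.arange(.008,.037,.004):
    ctrl.move_straight(Mn-.020*u-s*k,o,speed=.05);f=F();print(round(s,3),f)
    if abs(f).max()>12: break
p=ctrl.current_tcp_pos();ctrl.move_straight(p+.004*k,o,speed=.05);ctrl.move_straight(p+.004*k+.09*u,o,speed=.12)
ctrl.movep([.45,.0,.42],ori([0,0,1.],YJ,-1));ctrl.pause(.3)
C={n:ctrl.capture(n) for n in("top","scene")};pickle.dump(C,open("c9.pkl","wb"));print(ctrl.current_time_s())
for n,x0,x1,y0,y1,st in(("top",380,450,140,194,2),("scene",200,290,304,350,2)):
    a=C[n]["img"][y0:y1:st,x0:x1:st].astype(int);sat=a.max(2)-a.min(2);v=a.mean(2)
    [print(y0+st*j,"".join("#" if q>30 else "0123456789"[int(w/26)] for w,q in zip(rv,rs))) for j,(rv,rs) in enumerate(zip(v,sat))]
E
```

```text
mouth [-0.3  0.3 -0.6]
in [-0.2 -0.1 -0.5]
0.008 [ 0.5  0.2 -0.7]
0.012 [-0.8  0.4 -1.3]
0.016 [-0.5  1.8 -0.6]
0.02 [-0.3  0.6 -0.1]
0.024 [-0.9  0.3  0.8]
0.028 [-0.3 -0.1  0. ]
0.032 [ 0.1  0.4 -1.2]
0.036 [-0.1 -0.2 -0.7]
52.05
140 999654434443755478454553#9##39#####
142 455555444444444377555492#7##39#####
144 6655554444444444433344915445#8#####
146 365555444444444467667871549##7#####
148 3666544343444467333333384#9##49####
150 3665634344444653333333338#8###9####
152 366663344443653333333333374###9####
154 36556334333473333333333336##457####
156 7356633333364333333333333345##69###
158 9366633333373443433333333458##39###
160 9266633333464444434333343476###9###
162 9455533333454444444434334473###8###
164 943555333336444444344434355#9#569##
166 995455333347444444444444373#4##39##
168 79547523332844444444444445447###9##
170 79455764333654444444444479154###8##
172 4945779576338344444444474815#9##66#
174 694574945588385344443674472478999##
176 9745449454584468656774578999845####
178 57647754574674546578998758535######
180 77948748573678999779654897525######
182 749743678999879674896554
[... 661 characters left out ...]

322 #####3########5555566666666666665654664555787
324 #############56555655666666666666654554555555
326 #######3#####65555555566666666666555555655544
328 ##########33465555556566666666666555457764566
330 ############554555556566666666665555547899887
332 ############644555556666666666665556666666789
334 ############644555555655666666665556777777766
336 ############654445555565666666666555566666766
338 ############564445555566566665666555555457666
340 #############65444555556666666665655555547876
342 #############46655555566666666666555555447998
344 ##############5666666666666666665555555545899
346 ###############556666666666666656655555554588
348 ###############555666666666666666655555555467
```

```bash
python3 - <<'E'
from h import *
from station import ctrl
Mn=np.array([.566,-.316,.177]);u=ax(25,192);k=-ax(90,192);o=ori(u,YJ,-1)
ctrl.movep([.46,-.26,.38],o)
ctrl.movep(Mn+.04*u,o);f0=ctrl.current_ft_force()
def F():
    f=np.mean([ctrl.current_ft_force() for _ in range(3)],0)-f0;return np.round([f@k,f@YJ,f[2]],1)
ctrl.move_straight(Mn-.022*u,o,speed=.12)
ctrl.move_straight(Mn-.022*u-.03*k,o,speed=.08);print(F())
for s in np.arange(.036,.0561,.004):
    ctrl.move_straight(Mn-.022*u-s*k,o,speed=.06);f=F();print(round(s,3),f)
    if abs(f).max()>4: break
C1=ctrl.capture("scene")
p=ctrl.current_tcp_pos();ctrl.move_straight(p+.006*k+.004*u,o,speed=.04);ctrl.move_straight(p+.004*k+.08*u,o,speed=.1)
C={n:ctrl.capture(n) for n in("top","scene")};pickle.dump([C1,C],open("c10.pkl","wb"));print(ctrl.current_time_s())
for c,x0,x1,y0,y1,st in((C1,200,290,304,350,2),(C["scene"],200,290,304,350,2)):
    a=c["img"][y0:y1:st,x0:x1:st].astype(int);sat=a.max(2)-a.min(2);v=a.mean(2)
    [print(y0+st*j,"".join("#" if q>30 else "0123456789"[int(w/26)] for w,q in zip(rv,rs))) for j,(rv,rs) in enumerate(zip(v,sat))]
E
```

```text
[ 0.9 -0.3 -0.6]
0.036 [ 1.7 -0.  -1.8]
0.04 [ 0.6  0.  -1.4]
0.044 [6.7 0.6 0.7]
57.2167
304 3333333322333#####3######4756#765887777777878
306 3333333332233####456665##67466766887677777778
308 33333333332333#466666565476#67669889877777788
310 333333333322334666666556577#66678777778777777
312 333333333332233666666656547#75576776755677777
314 333333333333233466666666545575576776677567777
316 333333333333223366666666544566678788888657777
318 333333333333322346666666554456766677888888877
320 #33333333333332336666665555446755667567888888
322 ##3333333333332234666665555544645767665556787
324 ###333333333333234666665555555566666755555455
326 ###333333333333323666666556777777776555655555
328 ####33333333333325666666556766666666656764566
330 #####3333333333336666666555555544456666899887
332 #####5333333333456666666655555554446666556789
334 #####6444555556666666666665555555445566665555
336 #####5445555555666666666566555555544456666657
338 #####6444455556666666666666555555554467566655
340 #####5644455666666666666666665555555469876665
342 ######666666666666666666666665555555545777665
344 ######
[... 589 characters left out ...]

322 #####3#########655565666666666666665465556787
324 ##############5655665666666666666665455555555
326 #######3#####46555566666666666666665445655555
328 ##########33#55555556566666666666655545764566
330 #############55555556556666666666655545899888
332 #############64555555666666666666555566566789
334 #############64455555666666666666655677777776
336 #############64445555565566666666655566667677
338 #############65445555566566666665665555556655
340 #############56544555556566666666565555545875
342 ##############6654455555666666666655555545998
344 ###############666666666666666665655555554799
346 ###############456666666666666666665555555478
348 ###############655666666666666666665555555457
```

While pressed, the jug returned to its old place, but its bottom had slid forward, so it fell back on release. Pulling the rim further pivots it over the front wire and slides the bottom back to the rail. I repeat the pull with a higher force stop.

```bash
python3 - <<'E'
from h import *
from station import ctrl
M=np.array([.544,-.315,.166]);Mn=np.array([.567,-.316,.177]);k=-ax(90,192);u=ax(36,192);u33=ax(33,192)
xj=np.cos(np.radians(33))*k+[0,0,np.sin(np.radians(33))];o=ori(u,YJ,-1)
ctrl.move_straight(Mn+.03*u,o,speed=.15);f0=ctrl.current_ft_force()
def F():
    f=np.mean([ctrl.current_ft_force() for _ in range(3)],0)-f0;return np.round([f@xj,f@YJ,f@u33],1)
ctrl.move_straight(Mn-.012*u,o,speed=.12);print(F())
ctrl.move_straight(M-.008*xj-.012*u,o,speed=.1);print(F())
for d in np.arange(.014,.0321,.002):
    ctrl.move_straight(M-d*xj-.012*u,o,speed=.06);f=F();print(round(d,3),f)
    if abs(f).max()>18: break
ctrl.pause(.1);C1=ctrl.capture("scene")
p=ctrl.current_tcp_pos();ctrl.move_straight(p+.008*xj,o,speed=.04);C2=ctrl.capture("scene")
ctrl.move_straight(p+.008*xj+.07*u,o,speed=.12)
C=ctrl.capture("scene");pickle.dump([C1,C2,C],open("c11.pkl","wb"));print(ctrl.current_time_s())
for c in(C1,C2,C):
    a=c["img"][306:350:4,200:290:2].astype(int);sat=a.max(2)-a.min(2);v=a.mean(2)
    [print(306+4*j,"".join("#" if q>30 else "0123456789"[int(w/26)] for w,q in zip(rv,rs))) for j,(rv,rs) in enumerate(zip(v,sat))]
E
```

```text
[ 0.8 -0.7 -0.3]
[ 0.2 -0.3 -1.9]
0.014 [1.5 0.8 0. ]
0.016 [ 4.5  0.  -2.5]
0.018 [12.2  0.5 -3.6]
0.02 [21.1  1.4 -8.1]
61.125
306 3333333322333####5666666467#66766887777777788
310 333333333322334666666666556#66589777778777777
314 333333333333233356666666554575576776777567777
318 333333333333322334666665555545767677888888877
322 ##3333333333333223356656555555556667665556787
326 ####33333334333332256666656776666666555655545
330 #####4433333333335666666656555554456666899888
334 #####5444333335666666666666555555544466665555
338 #####4655556666666666666666655555555457566655
342 #######46666666666666666666665555555544778665
346 #########556666666666666666666665555554457766
306 3333333333223333##345666567#66766887777778787
310 333333333333223336666666565#66589777778777777
314 333333333333332233566666665455577776777567777
318 ##3333333333333322336666665544767777888888877
322 ####33333333333332233466655555445767664455787
326 ######333333333333322356665556666666655655554
330 #######54333333333334666665666666666666899888
334 ######454443333334566666666655555544566655555
338 #######65444556666666666666665555555457566655
342 ########5666666666666666666666555555545777666
346 ##########56666666666666666666665555555467766
306 ##3###############3######67466765887677777777
310 ###3##############3#4666666666679777778777777
314 #################5666666666666566777777567777
318 ####3##########665666666666666666577888888877
322 #####3#######56566666666666666665446664555787
326 #######3####655555666666666666655554555655555
330 ###########5555555565566666666655566567888877
334 ###########6444555556666666666655566667777655
338 ###########5544455555666666666666555554467666
342 ############566655666666666666665655555458998
346 ##############5566666666666666666665555554688
```

```bash
python3 - <<'E'
from h import *
from station import ctrl
M=np.array([.544,-.315,.166]);Mn=np.array([.566,-.316,.177]);k=-ax(90,192);u=ax(36,192);u33=ax(33,192)
xj=np.cos(np.radians(33))*k+[0,0,np.sin(np.radians(33))];o=ori(u,YJ,-1)
f0=ctrl.current_ft_force()
def F():
    f=np.mean([ctrl.current_ft_force() for _ in range(3)],0)-f0;return np.round([f@xj,f@YJ,f@u33],1)
ctrl.move_straight(Mn-.012*u,o,speed=.15)
ctrl.move_straight(M-.016*xj-.012*u,o,speed=.12);print(F())
for d in(.019,.021,.0225,.024,.0255):
    ctrl.move_straight(M-d*xj-.012*u,o,speed=.08);f=F();print(d,f)
    if abs(f).max()>27: break
p=ctrl.current_tcp_pos();ctrl.move_straight(p+.010*xj,o,speed=.06)
ctrl.move_straight(p+.010*xj+.07*u,o,speed=.15)
C=ctrl.capture("scene");pickle.dump(C,open("c12.pkl","wb"));print(ctrl.current_time_s())
L=[pickle.load(open("c0.pkl","rb"))["scene"],pickle.load(open("c8.pkl","rb"))["scene"],pickle.load(open("c11.pkl","rb"))[2],C]
for c in L:
    e=[]
    for y in range(328,348,2):
        a=c["img"][y,200:250].astype(int);m=(a.max(1)-a.min(1))<25;m=m&(a.mean(1)>95)
        e.append(int(200+np.argmax(m&np.roll(m,-1)&np.roll(m,-2))))
    print("left edge",e)
E
```

```text
[ 5.2 -0.  -3.2]
0.019 [13.5  1.1 -5.8]
0.021 [ 24.2   3.3 -10.1]
0.0225 [ 33.3   4.4 -16.4]
64.1167
left edge [213, 212, 212, 211, 212, 213, 215, 217, 218, 220]
left edge [223, 223, 222, 222, 222, 223, 224, 225, 227, 228]
left edge [222, 222, 221, 221, 221, 222, 223, 224, 226, 227]
left edge [222, 223, 223, 223, 223, 224, 226, 227, 229, 230]
```

```bash
python3 - <<'E'
from station import ctrl
print(ctrl.hand_in(),ctrl.current_time_s())
E
```

```text
the job is handed in; nothing more can be done
the job is handed in; nothing more can be done
```

I handed in at about 64 s with the spatula in the utensil pot, three strokes felt to the jug floor and the brush back in its pot, but pressing on the floor shifted the jug and my nudges did not bring it back, so its mouth is an estimated 26 mm from the start (limit 30 mm).

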